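# Check the latch of an emergency-stop station

### The job

Before this emergency-stop station is plugged in again, check its latch: press the mushroom button down until it latches, take the fingers off it so that it stays in by itself for a moment, then, with the fingertips against the side of the raised web on its head, turn the head clockwise (seen from above) until the latch lets go and the button pops fully out and turns back. Nothing needs gripping, only pushing, and not hard: do not squeeze the head, lift the station or drag it about, do not press its small grey button, and leave the things lying around where they are.

Things in the scene. Friction and masses are not known exactly. Their poses are not given: they have to be found in the camera images.
- station: Loose pushbutton station, grey cast box 190 x 84 x 60 mm on rubber feet, about 1.6 kg, unplugged. Origin: centre of its underside; x along its length to the mushroom end, z up. On the cover's middle line: mushroom button at x = 45 mm, a fixed lamp (17 mm high) at -14 mm, the small grey button in a guard ring at -58 mm. A capped socket sticks 23 mm out of the -x end. It stays where it stands.
- stop_top (a point): Centre of the top of the web on the mushroom head, on the button's axis; moves and turns with the head; 105.5 mm above the bench when out, 99.5 mm when in. x lies along the web (at rest along the station), z up. Web: a bar 54 long, 12 wide, 16 mm high, standing on the head, a flat finger scoop on each side. Press on its top; turn it by pushing on its side near an end (15 to 25 mm from the axis).
- mushroom: Mushroom head: disc 60 mm across, 13.5 mm thick, carrying the web. Origin on its axis at the underside (16 mm above the cover when out, 29.5 mm under the web's top); axes as stop_top. It rises 6 mm when the latch lets go, so keep fingertips 7 mm or more above the scoop floors (which lie 16 mm under the web's top) while turning. Not to be pushed or squeezed with more than 40 N.
- stop_in (a joint): How far the mushroom button is in, m: 0 fully out, 0.006 fully in. Snap action: it takes about 10 N to push it over the middle, then it snaps in and stays by itself; brought back above the middle (below about 0.003) it springs out. At the bottom it is a hard stop.
- stop_turn (a joint): Clockwise turn of the head seen from above, rad: 0 at rest, hard stop at 0.95; it does not turn the other way. A spring turns it back when let go. With the button latched, turning it lifts the head by a cam from about 0.2 rad on and the latch lets go at about 0.7 rad (40 degrees); it takes a push of up to about 6 N near the end of the web.
- start_top (a point): Centre of the top of the small grey flush push button (25 mm across) in its guard ring, 70 mm above the bench. Not to be pressed.
- start_button (a joint): How far the small grey button is pressed, m: 0 out, 0.004 in. Must stay out.
- meter: Bystander: grey hand-held multimeter lying face up, 185 x 88 x 47 mm, loose. Origin at the centre of its underside.
- mouse: Bystander: black computer mouse, 104 x 60 x 35 mm, loose. Origin at the centre of its underside.
- spool: Bystander: spool of solder wire standing on its flange, 62 mm across, 46 mm high, loose. Origin at the centre of its underside.
Not all that is in view belongs to the job. Several things look just like the station: the one meant starts nearest to the robot's base.

How it is judged (in metres and radians):
On the way, in this order (a step that is already met when the one before it is completed fails the run):
1. the mushroom button is latched in and stays in with nothing touching it (value of joint stop_in above 0.005 m and value of joint stop_turn below 0.1 rad and contact force between mushroom and anything else below 0.3 N), for 0.3 s.
2. the head is turned clockwise while the button is still latched in (value of joint stop_turn above 0.2 rad and value of joint stop_in above 0.0038 m).
3. the turn has freed the latch: the button comes out while the head is turned (value of joint stop_turn above 0.35 rad and value of joint stop_in below 0.003 m).
At the end, for the whole second after the job is handed in: The mushroom button is fully out again (within 1 mm) and turned back (within 0.12 rad); the station stands flat, at rest, within 30 mm of where it stood, and its small grey button is out (value of joint stop_in below 0.001 m and value of joint stop_turn below 0.12 rad and distance of station from where it was at the start of the episode below 0.03 m and angle between station's own z axis and vertical below 0.05 rad and linear speed of station below 0.02 m/s and value of joint start_button below 0.002 m); the robot touches nothing.
It fails at once if the station is lifted or tipped (height (world z) of station above 0.008 m or angle between station's own z axis and vertical above 0.12 rad).
It fails at once if the station is dragged more than 30 mm (distance of station from where it was at the start of the episode above 0.03 m).
It fails at once if the mushroom head is squeezed or pushed with more than 40 N (contact force between mushroom and the fingers above 40 N or contact force between mushroom and the arm above 40 N).
It fails at once if the small grey button is pressed (value of joint start_button above 0.002 m).
It fails at once if a bystander is lifted or moved more than 20 mm (distance of any of meter, mouse, spool from where it was at the start of the episode above 0.02 m).
It also fails if it takes over 45 s, if anything falls off the work surface, if the arm or the gripper's body presses on something with over 40 N, if the wrist force passes 120 N, or if a joint passes its speed limit or range.

### The arm

A 6-joint arm with a two-finger parallel gripper is mounted at the origin on the work surface. World frame = base frame: x ahead of the robot, y to its left, z up, the work surface at z = 0. Lengths are in m, angles in degrees, forces in N, time in s.
With the tool pointing down it reaches from about 0.35 to 0.725 m from the base axis. Payload 6 kg.
Tool frame: the origin (TCP) lies at the very end of the fingers, on their centre line; the grasp point (between the pads) lies 19 mm behind it; z points along the fingers, y is the direction in which the jaws open and shut (so a half turn about z gives the same grasp; the last joint's range is limited). The gripper opens to 85 mm and grips with 20 to 120 N. Pads are 22 mm wide; open, the fingers measure 114 mm over their backs; the gripper's body (76 mm by 85 mm) begins 54 mm behind the grasp point. The pads swing forward as they close: fully open they stand 13 mm farther back than shut.
Start: joints at [90.969, 2.303, 4.859, 0, -92.561, -19.12], TCP at [0.187, 0.57, 0.231] pointing down, gripper open.
Joint ranges: [-146.85, 146.85], [-73.84, 115.35], [-62.03, 85.46], [-188.31, 113.3], [-161.28, -10.13], [-171.36, 171.36]. Speed limits (degrees/s): [147.25, 147.25, 172.46, 180, 180, 180].

### API

Orientations are given as a 3x3 rotation matrix whose columns are the frame's x, y, z axes.
In Python, from rig import readout, imaging, ticket gives the robot as it stands.
- The arm moves only by the tool carry_out, never from a script. Its argument "rows" is a list of rows, each a list of 3 entries, a list of its own where there are three numbers: the opening, from 0 (shut) to 1 (fully open), then the shift along the tool's x, y, z in mm, then the turn, a rotation vector about the tool's x, y, z in degrees. A call has 1 to 20 rows; each row is the pose to reach, as a shift and turn from the pose measured when the call began, along the tool's axes at that moment; what a row does not reach only later rows make up. A row lasts 1/10 s, in which the tool goes at most 50 mm and 8.59 degrees, less where a joint would pass 70% of its speed; a pose out of reach is approached as far as the arm can. A call with a gripper value outside its range is refused whole. The fingers move at their own pace and stop on an object; "squeeze" is the grip in N (left out, the last holds). Time passes only in rows, so rows that repeat a pose let the fingers close. It gives the time, the measured TCP pose, the force and the opening at its end, in the units of the state.
- readout.get_obs(): the state, without advancing time (a new reading comes with each control period).
- imaging.camera(name): name is "side" or "top" or "wrist"; returns the picture (384x512x3 uint8, red, green, blue); there is no depth.
- imaging.camera_model(name): a dict with "mtx" (3x3 intrinsics, pixels), "cam_to_world" (4x4, takes a point from camera to world coordinates). Camera axes: x right, y down, z forward; pixel columns grow to the right and rows downward; lengths in m; the calibration is good to about 2 mm. The wrist camera is an equidistant fisheye: a pixel r from the principal point sees the ray r / f radians off the axis. A picture is of the moment at which its call begins: read the wrist's pose just before it. camera_model takes no time and is no camera call; for the wrist camera it gives the pose at the moment of the call.
- ticket.close_job(): hands the job in, once; it reports no verdict.
The state is a dict: "time": time; "joint_positions": joint angles; "joint_vel": joint speeds; "effort": joint torques, N m; "position": TCP position; "tcp_rot": TCP orientation; "ft_force": force on the tool from outside, world axes, zero at the start; "torque": the same for the moment, N m; "opening": finger opening in m.
Only numpy, scipy, OpenCV 4.12 (cv2) and the standard library are available. Lean on these libraries where they do the work, as an engineer would, in place of code of your own. Each camera call takes 0.05 s, during which the arm holds its last target.

## Working session

There is one attempt and no reset: what is moved stays moved. The work goes in short steps, Python scripts to look and compute and a tool call to move; the robot and the scene stay as the last step left them, time stands still between calls to the robot, and variables do not carry over. Pictures are saved under pics/ and viewed, and the job is handed in when it is done.

Besides the shell and the picture viewer there is one more tool, called after ">>>" as name(argument=value, ...), one argument or row to a line, values as JSON. carry_out: Moves the arm, as the interface text tells. Its arguments: {"type":"object","properties":{"rows":{"type":"array","items":{"type":"array"}},"squeeze":{"type":"number"}},"required":["rows"]}

```bash
mkdir -p pics; ls; python3 - <<'E'
from rig import readout, imaging
import cv2,numpy as np
o=readout.get_obs(); print(o)
for n in ["top","side","wrist"]:
    m=imaging.camera_model(n); im=imaging.camera(n)
    cv2.imwrite(f"pics/{n}0.png",cv2.cvtColor(im,cv2.COLOR_RGB2BGR)); print(n,m)
E
```

```text
pics
{'time': 0.0, 'joint_positions': array([ 9.09679491e+01,  2.33790948e+00,  4.80169645e+00, -2.76622892e-02,
       -9.25610968e+01, -1.91214075e+01]), 'joint_vel': array([-0.07405951, -0.10904748,  0.06025828, -0.0794467 ,  0.0337849 ,
        0.00605496]), 'effort': array([-6.94807277e-04, -3.68202353e+01,  3.47420454e+01,  6.93205833e+00,
       -5.34614941e-03, -1.18352722e-05]), 'position': array([0.18673275, 0.56985425, 0.23027644]), 'tcp_rot': array([[ 9.50232065e-01, -3.11542640e-01, -4.53556019e-04],
       [-3.11542954e-01, -9.50230538e-01, -1.70628672e-03],
       [ 1.00598290e-04,  1.76267053e-03, -9.99998441e-01]]), 'ft_force': array([ 0.05010258, -0.1910437 , -0.21919985]), 'torque': array([0.03395304, 0.02159429, 0.05087794]), 'opening': 0.08519303446480232}
top {'mtx': array([[425.25960349,   0.        , 257.57934888],
       [  0.        , 425.25960349, 194.32913513],
       [  0.        ,   0.        ,   1.        ]]), 'cam_to_world': array([[ 0.02577653, -0.99470576,  0.09947879,  0.48281021],
       [-0.99962326, -0.02658608, -0.00682069,  0.14701878],
       
[... 277 characters left out ...]
   ]]), 'cam_to_world': array([[-0.98007815, -0.1482707 ,  0.13214624,  0.4300218 ],
       [-0.19857963,  0.71948071, -0.66551757,  0.99462893],
       [ 0.00360008, -0.67850078, -0.73459086,  1.08083161],
       [ 0.        ,  0.        ,  0.        ,  1.        ]])}
wrist {'mtx': array([[297.31863964,   0.        , 260.47641207],
       [  0.        , 297.31863964, 187.47447787],
       [  0.        ,   0.        ,   1.        ]]), 'cam_to_world': array([[-0.31220238, -0.91593321, -0.25218253,  0.25206964],
       [-0.95001505,  0.30129258,  0.08181801,  0.54936238],
       [ 0.0010409 ,  0.26512097, -0.9642146 ,  0.37244424],
       [ 0.        ,  0.        ,  0.        ,  1.        ]])}
```

View pics/top0.png

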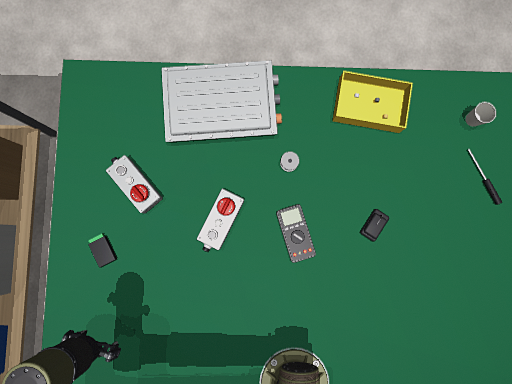

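View pics/side0.png

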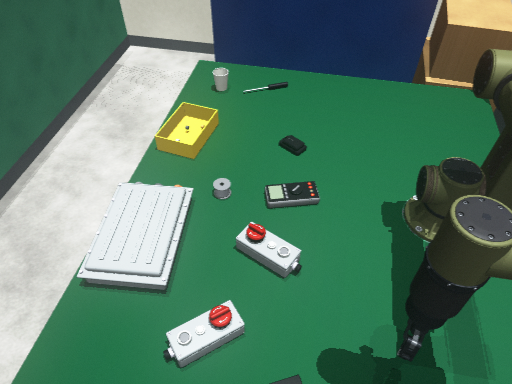

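View pics/wrist0.png

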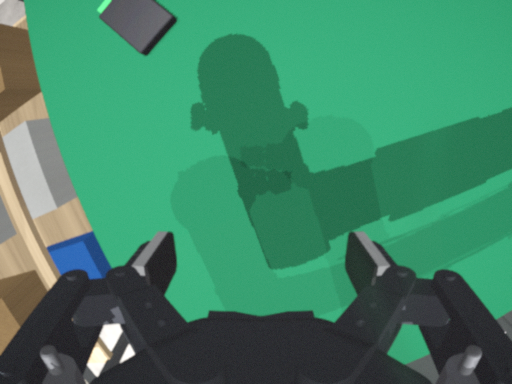

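The top view shows two matching stations, with their heads at about (227,206) and (139,193). The robot base is at about (295,380), so the middle station (220,220) is the nearest one. Next I'll measure it.

```bash
cat > h.py <<'E'
import numpy as np,cv2
from rig import readout,imaging
def ray(m,uv,fish=False):
    K=m["mtx"];T=m["cam_to_world"]
    x=(uv[0]-K[0,2])/K[0,0];y=(uv[1]-K[1,2])/K[1,1]
    if fish:
        r=np.hypot(x,y); d=np.array([x/r*np.sin(r),y/r*np.sin(r),np.cos(r)]) if r>0 else np.array([0,0,1.])
    else: d=np.array([x,y,1.]);d/=np.linalg.norm(d)
    return T[:3,3],T[:3,:3]@d
def plane(m,uv,z,fish=False):
    o,d=ray(m,uv,fish); return o+d*(z-o[2])/d[2]
def proj(m,P,fish=False):
    K=m["mtx"];T=m["cam_to_world"]; p=T[:3,:3].T@(np.array(P)-T[:3,3])
    if fish:
        r=np.hypot(p[0],p[1]);th=np.arctan2(r,p[2]);a=p[:2]/r*th
    else:a=p[:2]/p[2]
    return a*K[0,0]+K[:2,2]
def red(im):
    h=cv2.cvtColor(im,cv2.COLOR_RGB2HSV)
    return ((((h[...,0]<8)|(h[...,0]>172))&(h[...,1]>140)&(h[...,2]>70))*255).astype(np.uint8)
def save(im,n): cv2.imwrite("pics/"+n,cv2.cvtColor(im,cv2.COLOR_RGB2BGR))
E
python3 - <<'E'
from h import *
ims={}
for n in ["top","side"]:
    im=cv2.cvtColor(cv2.imread(f"pics/{n}0.png"),cv2.COLOR_BGR2RGB); m=imaging.camera_model(n)
    c,_=cv2.findContours(red(im),cv2.RETR_EXTERNAL,cv2.CHAIN_APPROX_NONE)
    for k in c:
        if cv2.contourArea(k)>60:
            (u,v),_,_=e=cv2.fitEllipse(k); print(n,e,plane(m,(u,v),.088))
im=cv2.cvtColor(cv2.imread("pics/top0.png"),cv2.COLOR_BGR2RGB); m=imaging.camera_model("top")
g=((im.min(2)>140)*255).astype(np.uint8)|red(im); g=cv2.morphologyEx(g,cv2.MORPH_CLOSE,np.ones((5,5)))
c,_=cv2.findContours(g,cv2.RETR_EXTERNAL,cv2.CHAIN_APPROX_NONE)
for k in c:
    if 500<cv2.contourArea(k)<3000:
        b=cv2.boxPoints(cv2.minAreaRect(k)); P=[plane(m,p,.055)[:2].round(4) for p in b]; print(b.round(1).tolist(),P,np.mean(P,0))
E
```

```text
top ((225.5577392578125, 205.9727325439453), (16.3043212890625, 16.688425064086914), 85.91987609863281) [0.58043815 0.24106277 0.088     ]
top ((138.69679260253906, 192.66024780273438), (16.522586822509766, 16.948867797851562), 76.77146911621094) [0.61652657 0.52620314 0.088     ]
side ((220.3419952392578, 315.9005126953125), (19.561616897583008, 20.910770416259766), 49.93335723876953) [0.61270299 0.53449209 0.088     ]
side ((255.56185913085938, 231.50473022460938), (15.5726900100708, 18.128576278686523), 100.31108856201172) [0.57804924 0.24893065 0.088     ]
[[194.8000030517578, 241.39999389648438], [221.39999389648438, 188.1999969482422], [243.39999389648438, 199.1999969482422], [216.8000030517578, 252.39999389648438]] [array([0.4625, 0.3412]), array([0.6422, 0.2592]), array([0.6071, 0.1843]), array([0.4282, 0.2671])] [0.535   0.26295]
[[104.0, 169.1999969482422], [123.19999694824219, 153.1999969482422], [159.60000610351562, 196.89999389648438], [140.39999389648438, 212.89999389648438]] [array([0.6959, 0.6559]), array([0.7522, 0.5947]), array([0.6074, 0.4649]), array([0.5523, 0.526 ])] [0.65195  0.560375]
```

>>> carry_out(
  rows=[
    [0,[420,188,0],[0,0,6.4]],
    [0,[420,188,0],[0,0,6.4]],
    [0,[420,188,0],[0,0,6.4]],
    [0,[420,188,0],[0,0,6.4]],
    [0,[420,188,0],[0,0,6.4]],
    [0,[420,188,0],[0,0,6.4]],
    [0,[420,188,0],[0,0,6.4]],
    [0,[420,188,0],[0,0,6.4]],
    [0,[420,188,0],[0,0,6.4]],
    [0,[420,188,0],[0,0,6.4]],
    [0,[420,188,0],[0,0,6.4]],
    [0,[420,188,0],[0,0,6.4]],
    [0,[420,188,0],[0,0,6.4]],
    [0,[420,188,0],[0,0,6.4]],
  ],
  squeeze=40,
)

```text
time: 1.55
position: [0.5266, 0.2615, 0.231]
tcp_rot: [[0.91, -0.414, -0.0], [-0.414, -0.91, -0.001], [0.0, 0.001, -1.0]]
ft_force: [0.2, -0.3, -0.5]
opening: 0.0001
```

```bash
python3 - <<'E'
from h import *
o=readout.get_obs(); print(o['time'],o['position'],o['tcp_rot'].round(3).tolist(),o['opening'],o['joint_positions'].round(1))
m=imaging.camera_model("wrist"); im=imaging.camera("wrist"); save(im,"w1.png")
np.save("w1.npy",m,allow_pickle=True)
k=max(cv2.findContours(red(im),cv2.RETR_EXTERNAL,cv2.CHAIN_APPROX_NONE)[0],key=cv2.contourArea)
e=cv2.fitEllipse(k); print(e,plane(m,e[0],.088,True))
print("tcp px",proj(m,o['position'],True))
E
```

```text
1.55 [0.52657321 0.26149986 0.23099819] [[0.91, -0.414, -0.0], [-0.414, -0.91, -0.001], [0.0, 0.001, -1.0]] 0.00011905624940666635 [ 46.    0.5   3.    0.  -92.5  19.6]
((255.74818420410156, 118.61703491210938), (57.10661315917969, 57.69766616821289), 94.30867004394531) [0.58150494 0.24234476 0.088     ]
tcp px [262.17074144 241.05559613]
```

View pics/w1.png

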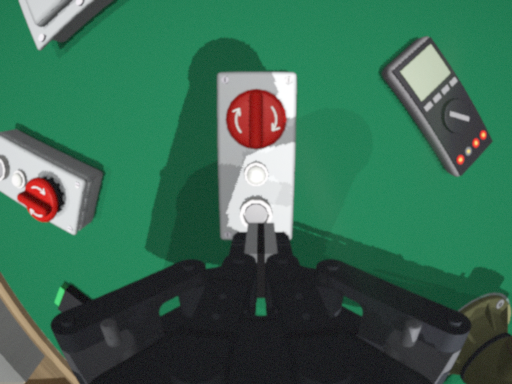

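The wrist view shows the mushroom at (256,119), the lamp at (257,174) and the grey button at (257,211). The web lies nearly vertical in the picture. Next I'll refine the yaw and the axis position.

```bash
python3 - <<'E'
from h import *
m=np.load("w1.npy",allow_pickle=True).item(); im=cv2.cvtColor(cv2.imread("pics/w1.png"),cv2.COLOR_BGR2RGB)
print("lamp",plane(m,(256.5,174),.074,True),"start",plane(m,(256.5,211),.07,True))
g=im[60:245,205:310].copy()
# station side edges at rows
gr=im.min(2).astype(int)
for v in [85,150,165,185,195,225]:
    r=np.where(gr[v,205:310]>95)[0]+205; print(v,r[0],r[-1],plane(m,(r[0],v),.06,True)[:2].round(4),plane(m,(r[-1],v),.06,True)[:2].round(4))
save(cv2.resize(im[75:160,210:300],None,fx=7,fy=7,interpolation=cv2.INTER_CUBIC),"w1c.png")
E
```

```text
lamp [0.52914175 0.26574854 0.074     ] start [0.49106194 0.28331459 0.07      ]
85 217 296 [0.6304 0.2649] [0.5961 0.1901]
150 218 295 [0.5674 0.2937] [0.5333 0.2189]
165 218 294 [0.5527 0.3009] [0.5187 0.2263]
185 219 294 [0.5322 0.3098] [0.4982 0.235 ]
195 219 293 [0.522 0.315] [0.4881 0.2405]
225 220 292 [0.4895 0.3302] [0.4554 0.2552]
```

View pics/w1c.png

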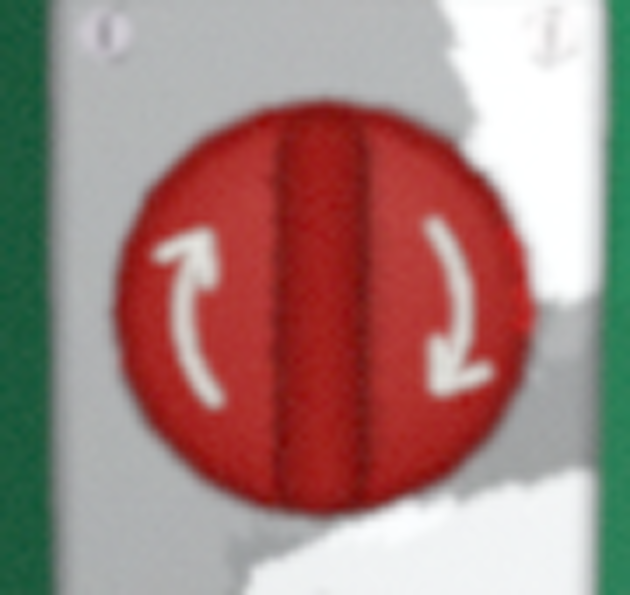

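>>> carry_out(
  rows=[
    [0,[57.5,-5,0],[0,0,0.4]],
    [0,[57.5,-5,0],[0,0,0.4]],
    [0,[57.5,-5,50],[0,0,0.4]],
    [0,[57.5,-5,90],[0,0,0.4]],
    [0,[57.5,-5,110],[0,0,0.4]],
    [0,[57.5,-5,117],[0,0,0.4]],
    [0,[57.5,-5,117],[0,0,0.4]],
    [0,[57.5,-5,117],[0,0,0.4]],
  ],
)

```text
time: 2.4
position: [0.5818, 0.2427, 0.1162]
tcp_rot: [[0.908, -0.42, 0.003], [-0.42, -0.908, 0.0], [0.002, -0.001, -1.0]]
ft_force: [0.3, -0.8, -0.1]
opening: 0.0002
```

```bash
python3 - <<'E'
from h import *
o=readout.get_obs(); print(o['position'],o['ft_force'])
for n in ["wrist","side"]:
    im=imaging.camera(n)
    if n=="side": im=cv2.resize(im[190:290,200:320],None,fx=5,fy=5)
    save(im,n+"2.png")
E
```

```text
[0.58175946 0.24268938 0.11619261] [ 0.34053282 -0.76281778 -0.11021772]
```

View pics/wrist2.png

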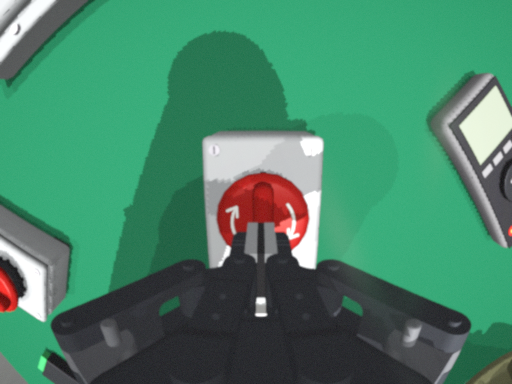

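View pics/side2.png

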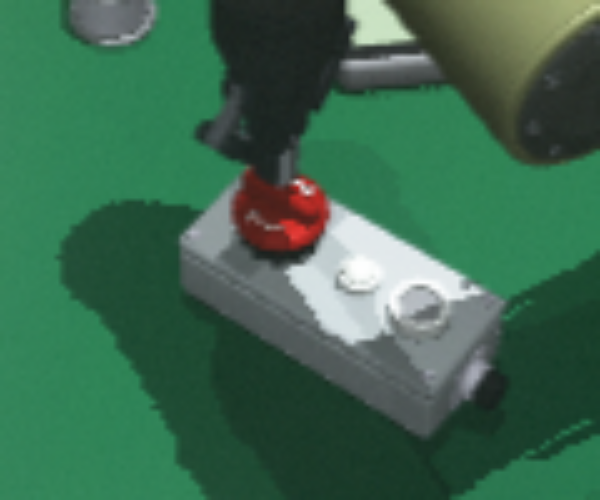

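>>> carry_out(
  rows=[
    [0,[0,0,5],[0,0,0]],
    [0,[0,0,9],[0,0,0]],
    [0,[0,0,10.5],[0,0,0]],
    [0,[0,0,12],[0,0,0]],
    [0,[0,0,13.5],[0,0,0]],
    [0,[0,0,14.5],[0,0,0]],
    [0,[0,0,15.2],[0,0,0]],
  ],
)

```text
time: 3.2
position: [0.5823, 0.2428, 0.1038]
tcp_rot: [[0.908, -0.419, 0.005], [-0.419, -0.908, 0.001], [0.004, -0.003, -1.0]]
ft_force: [-5.4, -1.2, 10.1]
opening: -0.0002
```

>>> carry_out(
  rows=[
    [0,[0,0,1.5],[0,0,0]],
    [0,[0,0,3],[0,0,0]],
    [0,[0,0,4],[0,0,0]],
    [0,[0,0,4],[0,0,0]],
  ],
)

```text
time: 3.6
position: [0.5823, 0.2428, 0.0996]
tcp_rot: [[0.908, -0.42, 0.005], [-0.42, -0.908, 0.001], [0.004, -0.003, -1.0]]
ft_force: [-0.7, 0.0, 2.8]
opening: 0.0001
```

>>> carry_out(
  rows=[
    [0,[0,0,0.6],[0,0,0]],
    [0,[0,0,1],[0,0,0]],
    [0,[0,0,1],[0,0,0]],
  ],
)

```text
time: 3.9
position: [0.5824, 0.2428, 0.0995]
tcp_rot: [[0.908, -0.419, 0.006], [-0.419, -0.908, 0.001], [0.005, -0.003, -1.0]]
ft_force: [-2.3, 1.2, 5.4]
opening: -0.0
```

>>> carry_out(
  rows=[
    [0,[0,0,-8],[0,0,0]],
    [0,[0,0,-20],[0,0,0]],
    [0,[-20,0,-20],[0,0,0]],
    [0,[-20,0,-20],[0,0,0]],
    [0,[-20,0,-20],[0,0,0]],
    [0,[-20,0,-20],[0,0,0]],
    [0,[-20,0,-20],[0,0,0]],
  ],
)

```text
time: 4.6
position: [0.5644, 0.2509, 0.1193]
tcp_rot: [[0.908, -0.42, 0.005], [-0.42, -0.908, 0.001], [0.004, -0.003, -1.0]]
ft_force: [0.6, 0.1, 0.7]
opening: -0.0002
```

```bash
python3 - <<'E'
from h import *
o=readout.get_obs(); print(o['position'],o['ft_force'])
m=imaging.camera_model("wrist")
for n in ["wrist","side"]:
    im=imaging.camera(n)
    if n=="wrist":
        k=max(cv2.findContours(red(im),cv2.RETR_EXTERNAL,cv2.CHAIN_APPROX_NONE)[0],key=cv2.contourArea); e=cv2.fitEllipse(k);print(e,[plane(m,e[0],z,True)[:2] for z in (.079,.085)])
    if n=="side": im=cv2.resize(im[190:290,200:320],None,fx=5,fy=5)
    save(im,n+"3.png")
E
```

```text
[0.56438222 0.2509193  0.119328  ] [0.60615998 0.07107809 0.65509158]
((262.7320861816406, 183.09194946289062), (83.26060485839844, 88.7451171875), 90.53582000732422) [array([0.58349588, 0.24164145]), array([0.58489259, 0.24102168])]
```

View pics/wrist3.png

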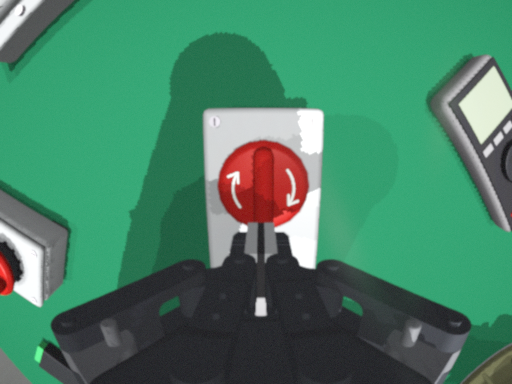

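View pics/side3.png

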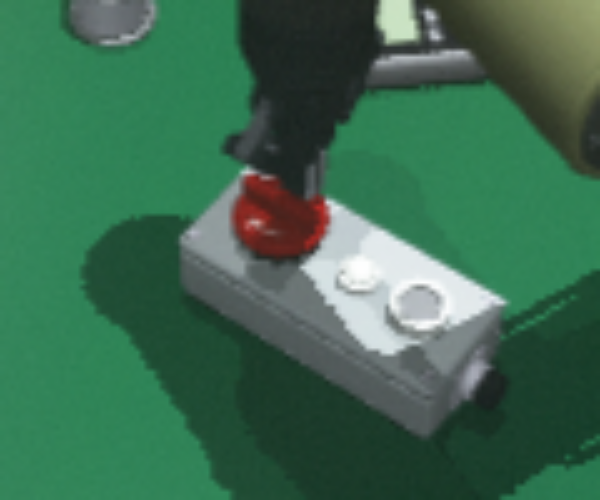

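The head sits lower and stays in by itself (step 1). Next I'll go to the +y side of the web, near its far end.

>>> carry_out(
  rows=[
    [0,[0,-27,0],[0,0,0]],
    [0,[37,-27,0],[0,0,0]],
    [0,[37,-27,10],[0,0,0]],
    [0,[37,-27,20],[0,0,0]],
    [0,[37,-27,26],[0,0,0]],
    [0,[37,-27,27],[0,0,0]],
    [0,[37,-27,27],[0,0,0]],
  ],
)

```text
time: 5.4
position: [0.609, 0.2601, 0.0926]
tcp_rot: [[0.908, -0.419, 0.005], [-0.419, -0.908, 0.001], [0.004, -0.003, -1.0]]
ft_force: [0.7, -0.1, 0.4]
opening: 0.0002
```

```bash
python3 - <<'E'
from h import *
o=readout.get_obs(); print(o['position'],o['ft_force'])
for n in ["wrist","side"]:
    im=imaging.camera(n)
    if n=="side": im=cv2.resize(im[190:290,200:320],None,fx=5,fy=5)
    save(im,n+"4.png")
E
```

```text
[0.60898892 0.26008343 0.09261655] [ 0.65428449 -0.09090359  0.44061638]
```

View pics/wrist4.png

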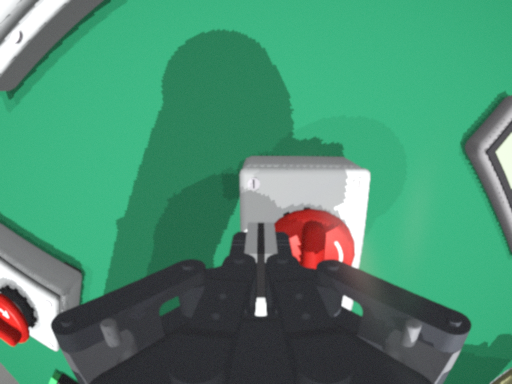

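View pics/side4.png

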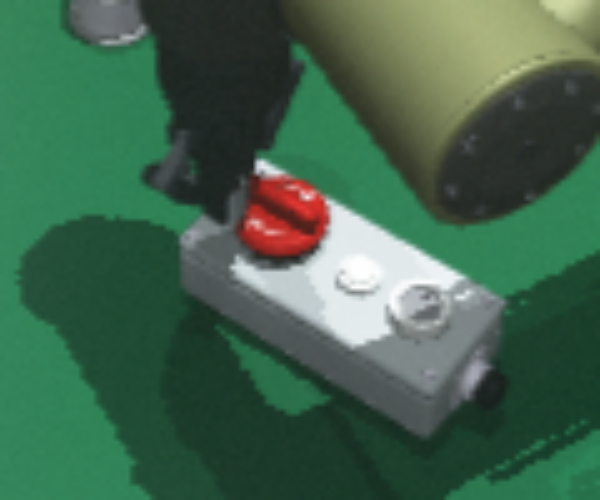

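>>> carry_out(
  rows=[
    [0,[0,4,0],[0,0,0]],
    [0,[0,7,0],[0,0,0]],
    [0,[0,9,0],[0,0,0]],
    [0,[0,11,0],[0,0,0]],
  ],
)

```text
time: 5.9
position: [0.6047, 0.25, 0.0935]
tcp_rot: [[0.908, -0.419, 0.007], [-0.419, -0.908, 0.002], [0.005, -0.004, -1.0]]
ft_force: [-0.9, 0.6, -0.7]
opening: 0.0003
```

>>> carry_out(
  rows=[
    [0,[0,2,1.5],[0,0,0]],
    [0,[0,3.5,1.5],[0,0,0]],
    [0,[0,5,1.5],[0,0,0]],
  ],
)

```text
time: 6.2
position: [0.6032, 0.2457, 0.093]
tcp_rot: [[0.908, -0.419, 0.009], [-0.419, -0.908, 0.003], [0.007, -0.006, -1.0]]
ft_force: [0.6, 1.1, 4.6]
opening: 0.0
```

```bash
python3 - <<'E'
from h import *
for i in range(2):
    o=readout.get_obs(); print(o['position'],o['ft_force'],o['torque'])
    im=imaging.camera(["wrist","side"][i])
    im=cv2.resize(im[190:290,200:320],None,fx=5,fy=5) if i else cv2.resize(im[140:300,180:400],None,fx=3.5,fy=3.5)
    save(im,["wrist","side"][i]+"5.png")
o=readout.get_obs(); print(o['position'],o['ft_force'],o['torque'])
E
```

```text
[0.60321069 0.24569677 0.09302015] [0.59897417 1.11796052 4.61094632] [ 0.34095299 -0.36864759 -0.00588634]
[0.6031171  0.24552054 0.09303328] [0.88801642 0.83541823 5.24612891] [ 0.18058815 -0.3733918   0.0607418 ]
[0.60313163 0.24554047 0.09299416] [1.24098924 0.99936964 4.51148503] [ 0.18428207 -0.33794737  0.00789025]
```

View pics/wrist5.png

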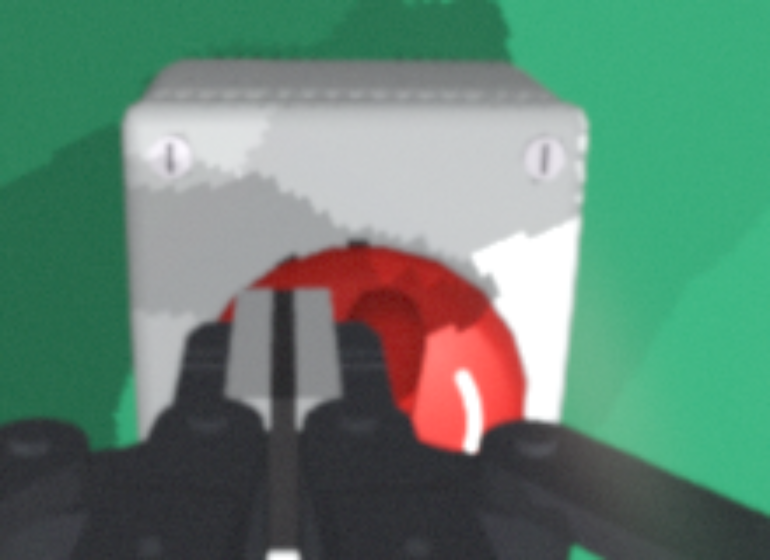

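View pics/side5.png

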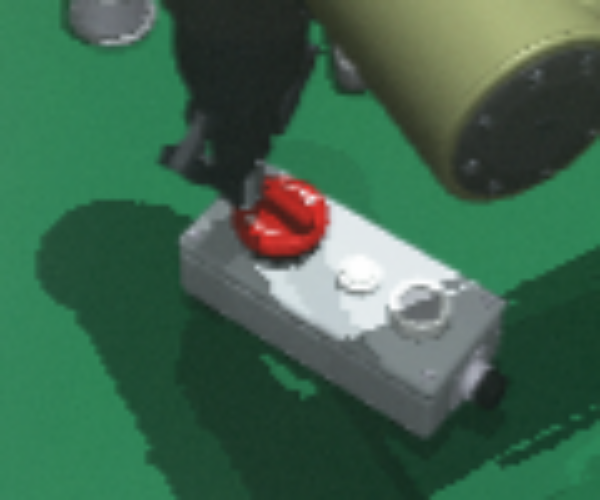

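The wrist view shows the light pads narrower than the black finger bodies. With a sideways push along tool y, a body catches on the web's top, which explains the 4.6 N vertical force. I'll back off, turn the tool 90° and push with the flush pad edge (tool +x face).

>>> carry_out(
  rows=[
    [0,[0,-6,0],[0,0,0]],
    [0,[0,-14,-5],[0,0,0]],
    [0,[0,-14,-30],[0,0,0]],
    [0,[0,-14,-30],[0,0,8.5]],
    [0,[0,-14,-30],[0,0,17]],
    [0,[0,-14,-30],[0,0,25.5]],
    [0,[0,-14,-30],[0,0,34]],
    [0,[0,-14,-30],[0,0,42.5]],
    [0,[0,-14,-30],[0,0,51]],
    [0,[0,-14,-30],[0,0,59.5]],
    [0,[0,-14,-30],[0,0,68]],
    [0,[0,-14,-30],[0,0,76.5]],
    [0,[0,-14,-30],[0,0,85]],
    [0,[0,-14,-30],[0,0,90]],
    [0,[0,-14,-30],[0,0,90]],
    [0,[0,-14,-30],[0,0,90]],
  ],
)

```text
time: 7.9
position: [0.6086, 0.2584, 0.1223]
tcp_rot: [[-0.417, -0.909, 0.007], [-0.909, 0.417, 0.002], [-0.005, -0.006, -1.0]]
ft_force: [-0.0, -0.1, 0.7]
opening: -0.0001
```

```bash
python3 - <<'E'
from h import *
from scipy.spatial.transform import Rotation as R
o=readout.get_obs(); p=o['position'];r=o['tcp_rot']; print(o['time'],p,r.round(4).tolist(),o['ft_force'],o['joint_positions'].round(1))
a=np.radians(-24.8-90); want=np.array([[np.cos(a),np.sin(a),0],[np.sin(a),-np.cos(a),0],[0,0,-1]])
print("turn",R.from_matrix(r.T@want).as_rotvec(degrees=True))
m=imaging.camera_model("wrist");im=imaging.camera("wrist"); save(im,"w6.png")
k=max(cv2.findContours(red(im),cv2.RETR_EXTERNAL,cv2.CHAIN_APPROX_NONE)[0],key=cv2.contourArea); e=cv2.fitEllipse(k);print(e,plane(m,e[0],.080,True))
ax=np.array([.5815,.242,.0995]); print("axis in tool mm",r.T@(ax-p)*1e3)
E
```

```text
7.9 [0.60855902 0.25843965 0.12234862] [[-0.4169, -0.9089, 0.007], [-0.909, 0.4169, 0.0017], [-0.0045, -0.0057, -1.0]] [-0.04452665 -0.11086811  0.65469283] [ 40.4  11.9   3.9   0.2 -81.6 -65.1]
turn [-0.32416544  0.25867205  0.16254848]
((290.50946044921875, 168.96165466308594), (86.0582504272461, 88.47019958496094), 85.75460052490234) [0.58118983 0.24071749 0.08      ]
axis in tool mm [26.32575361 17.87118849 22.62935308]
```

View pics/w6.png

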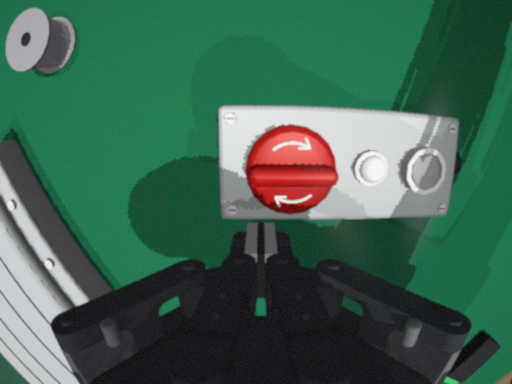

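The head is at (290,169) with the web horizontal and still at rest, and the pads are facing the web's far end. Next: level the tool, lower it beside the web, then approach.

>>> carry_out(
  rows=[
    [0,[0,-1,10],[-0.3,0.3,0.2]],
    [0,[0,-1,22],[-0.3,0.3,0.2]],
    [0,[0,-1,29],[-0.3,0.3,0.2]],
    [0,[0,-1,30.5],[-0.3,0.3,0.2]],
    [0,[3,-1,30.5],[-0.3,0.3,0.2]],
    [0,[5,-1,30.5],[-0.3,0.3,0.2]],
    [0,[6.5,-1,30.5],[-0.3,0.3,0.2]],
  ],
)

```text
time: 8.65
position: [0.6072, 0.252, 0.0927]
tcp_rot: [[-0.42, -0.907, 0.001], [-0.907, 0.42, -0.0], [-0.0, -0.001, -1.0]]
ft_force: [-0.1, -0.5, -0.4]
opening: 0.0004
```

>>> carry_out(
  rows=[
    [0,[1.5,0,0],[0,0,0]],
    [0,[3,0,0],[0,0,0]],
  ],
)

```text
time: 8.85
position: [0.6061, 0.2492, 0.0933]
tcp_rot: [[-0.42, -0.907, 0.002], [-0.907, 0.42, 0.0], [-0.001, -0.002, -1.0]]
ft_force: [-1.3, -0.0, -0.5]
opening: -0.0002
```

```bash
python3 - <<'E'
from h import *
o=readout.get_obs(); p=o['position'];r=o['tcp_rot']; print(p,o['ft_force'])
im=imaging.camera("wrist"); save(cv2.resize(im[120:280,180:380],None,fx=3.5,fy=3.5),"w7.png")
ax=np.array([.5815,.242,.0995]); print("axis in tool mm",r.T@(ax-p)*1e3, "f tool",r.T@o['ft_force'])
E
```

```text
[0.60605182 0.24921236 0.09328754] [-1.32334278 -0.03336553 -0.49711185]
axis in tool mm [16.8570691  19.23535838 -6.26456205] f tool [0.58707894 1.18758765 0.49441222]
```

View pics/w7.png

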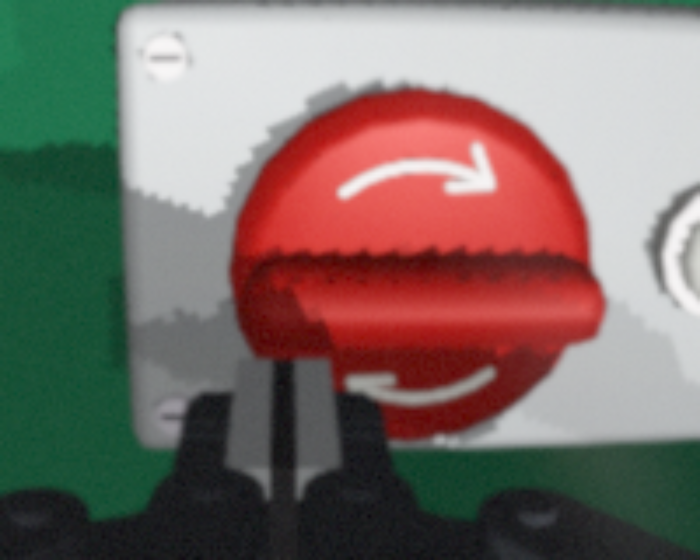

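```bash
python3 - <<'E'
import numpy as np
c=np.array([16.9,19.2])
for t in range(0,57,4):
    a=np.radians(t);R=np.array([[np.cos(a),-np.sin(a)],[np.sin(a),np.cos(a)]])
    print(t,(c+R@(-c+np.array([2,0]))).round(1))
E
```

```text
0 [2. 0.]
4 [ 3.4 -1. ]
8 [ 4.8 -1.9]
12 [ 6.3 -2.7]
16 [ 7.9 -3.4]
20 [ 9.5 -3.9]
24 [11.1 -4.4]
28 [12.8 -4.7]
32 [14.4 -5. ]
36 [16.1 -5.1]
40 [17.8 -5.1]
44 [19.5 -5. ]
48 [21.2 -4.7]
52 [22.9 -4.4]
56 [24.5 -3.9]
```

First part, to about 20°.

>>> carry_out(
  rows=[
    [0,[2,0,1],[0,0,0]],
    [0,[3.4,-1,1],[0,0,4]],
    [0,[4.8,-1.9,1],[0,0,8]],
    [0,[6.3,-2.7,1],[0,0,12]],
    [0,[7.9,-3.4,1],[0,0,16]],
    [0,[9.5,-3.9,1],[0,0,20]],
  ],
)

```text
time: 9.5
position: [0.6062, 0.2396, 0.0929]
tcp_rot: [[-0.707, -0.707, 0.004], [-0.707, 0.707, 0.002], [-0.004, -0.001, -1.0]]
ft_force: [1.8, 2.4, 1.4]
opening: -0.0001
```

```bash
python3 - <<'E'
from h import *
o=readout.get_obs(); p=o['position'];r=o['tcp_rot']; print(p,o['ft_force'])
im=imaging.camera("wrist"); save(cv2.resize(im[120:280,180:380],None,fx=3.5,fy=3.5),"w8.png")
ax=np.array([.5815,.242,.0995]); print("axis in tool mm",r.T@(ax-p)*1e3, "f tool",r.T@o['ft_force'],"yaw",np.degrees(np.arctan2(r[1,0],r[0,0]))+114.8)
E
```

```text
[0.60619443 0.23958005 0.09286385] [1.80390269 2.40276562 1.43012602]
axis in tool mm [15.72247854 19.16230204 -6.73196948] f tool [-2.98068482  0.42151692 -1.4179032 ] yaw -20.202403715268744
```

View pics/w8.png

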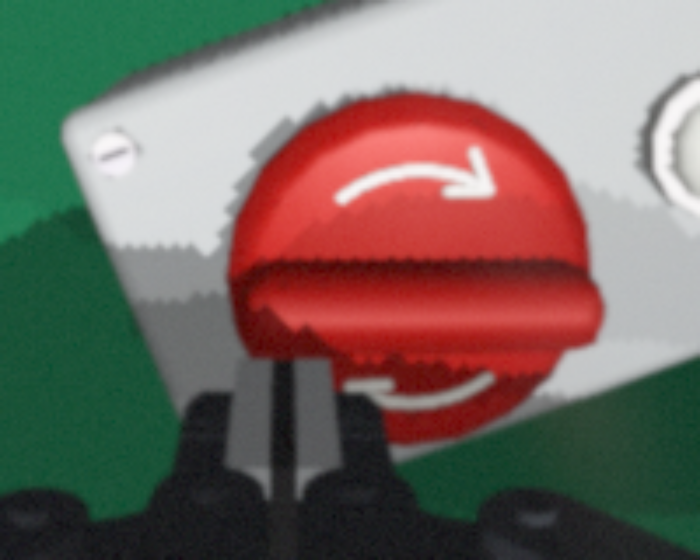

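The head turned about 20° with the tool, and the station did not move. I'll continue the turn.

```bash
python3 - <<'E'
import numpy as np
c=np.array([15.7,19.2])
for t in range(0,37,4):
    a=np.radians(t);R=np.array([[np.cos(a),-np.sin(a)],[np.sin(a),np.cos(a)]])
    print(t,(c+R@(-c+np.array([1.8,0]))).round(1))
E
```

```text
0 [1.8 0. ]
4 [ 3.2 -0.9]
8 [ 4.6 -1.7]
12 [ 6.1 -2.5]
16 [ 7.6 -3.1]
20 [ 9.2 -3.6]
24 [10.8 -4. ]
28 [12.4 -4.3]
32 [14.1 -4.4]
36 [15.7 -4.5]
```

>>> carry_out(
  rows=[
    [0,[3.2,-0.9,0.5],[0,0,4]],
    [0,[4.6,-1.7,0.5],[0,0,8]],
    [0,[6.1,-2.5,0.5],[0,0,12]],
    [0,[7.6,-3.1,0.5],[0,0,16]],
    [0,[9.2,-3.6,0.5],[0,0,20]],
    [0,[10.8,-4,0.5],[0,0,24]],
    [0,[10.8,-4,0.5],[0,0,24]],
  ],
)

```text
time: 10.25
position: [0.6019, 0.2289, 0.0931]
tcp_rot: [[-0.935, -0.355, 0.006], [-0.355, 0.935, 0.003], [-0.006, 0.0, -1.0]]
ft_force: [2.8, 1.0, 0.8]
opening: 0.0002
```

```bash
python3 - <<'E'
from h import *
o=readout.get_obs(); p=o['position'];r=o['tcp_rot']; print(p,o['ft_force'])
im=imaging.camera("wrist"); save(cv2.resize(im[120:280,180:380],None,fx=3.5,fy=3.5),"w9.png")
ax=np.array([.5815,.242,.0995]); print("axis in tool mm",r.T@(ax-p)*1e3, "f tool",r.T@o['ft_force'],"yaw",np.degrees(np.arctan2(r[1,0],r[0,0]))+114.8)
E
```

```text
[0.60190313 0.2289118  0.09314819] [2.75389667 0.96991705 0.78789801]
axis in tool mm [14.37853372 19.48783755 -6.43554739] f tool [-2.92371127 -0.07198569 -0.76954511] yaw -44.379753467823676
```

View pics/w9.png

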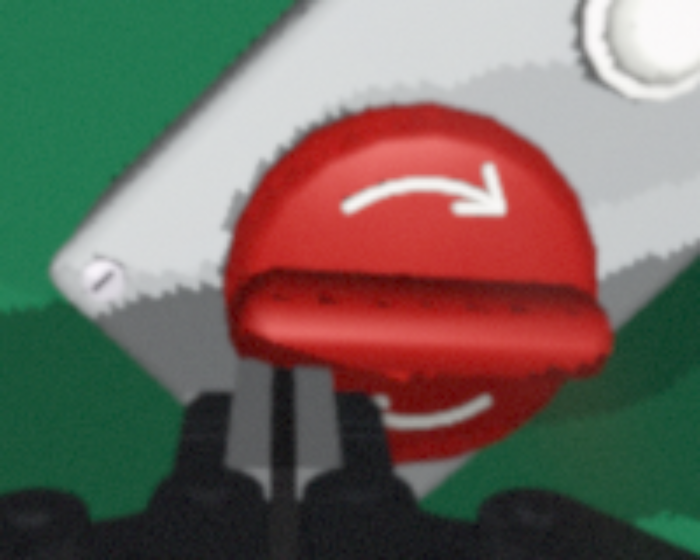

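>>> carry_out(
  rows=[
    [0,[1.5,-0.4,0],[0,0,2]],
    [0,[2,-0.5,0],[0,0,3]],
    [0,[2,-0.5,0],[0,0,3]],
  ],
)

```text
time: 10.6
position: [0.6003, 0.2275, 0.0929]
tcp_rot: [[-0.951, -0.309, 0.006], [-0.309, 0.951, 0.002], [-0.006, 0.0, -1.0]]
ft_force: [3.7, -1.0, 0.5]
opening: -0.0001
```

```bash
python3 - <<'E'
from h import *
o=readout.get_obs(); p=o['position'];r=o['tcp_rot']; print(p,"f tool",r.T@o['ft_force'])
im=imaging.camera("side"); save(cv2.resize(im[190:290,200:320],None,fx=5,fy=5),"s10.png")
E
```

```text
[0.60027617 0.2274999  0.09290666] f tool [-3.22743923 -2.08423612 -0.49461866]
```

View pics/s10.png

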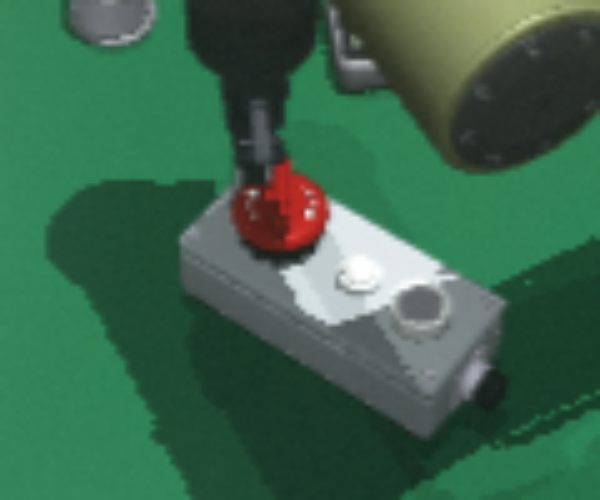

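The head has risen again after popping out, and it is still turned against the fingers. I'll back away from the web along its normal, then lift.

>>> carry_out(
  rows=[
    [0,[-8,0,0],[0,0,0]],
    [0,[-20,0,0],[0,0,0]],
    [0,[-34,0,0],[0,0,0]],
    [0,[-38,0,-10],[0,0,0]],
    [0,[-38,0,-50],[0,0,0]],
    [0,[-38,0,-100],[0,0,0]],
    [0,[-38,0,-100],[0,0,0]],
    [0,[-38,0,-100],[0,0,0]],
    [0,[-38,0,-100],[0,0,0]],
  ],
)

```text
time: 11.55
position: [0.6353, 0.2391, 0.1923]
tcp_rot: [[-0.951, -0.31, 0.004], [-0.31, 0.951, 0.002], [-0.004, 0.0, -1.0]]
ft_force: [-0.3, -1.2, -0.7]
opening: 0.0003
```

```bash
python3 - <<'E'
from h import *
o=readout.get_obs(); print(o['time'],o['position'],o['ft_force'])
m=imaging.camera_model("wrist")
im=imaging.camera("wrist");save(im,"w11.png")
im=imaging.camera("side"); save(cv2.resize(im[190:290,200:320],None,fx=5,fy=5),"s11.png")
im=imaging.camera("top"); save(im,"t11.png")
E
```

```text
11.55 [0.63530064 0.23914055 0.1922754 ] [-0.33711306 -1.17261273 -0.6703697 ]
```

View pics/w11.png

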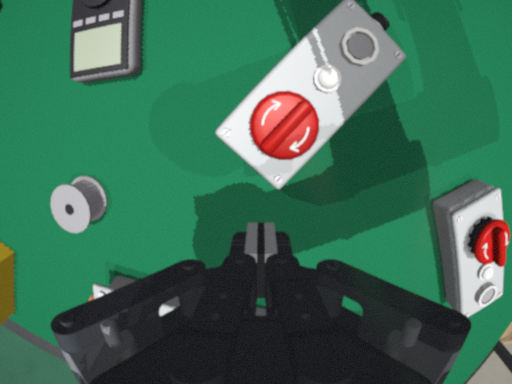

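View pics/s11.png

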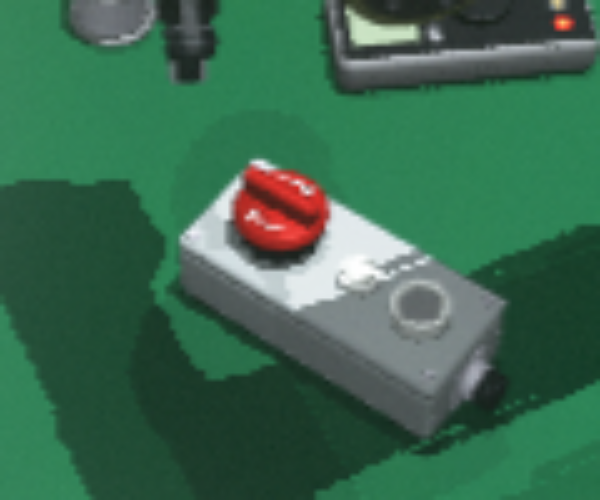

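View pics/t11.png

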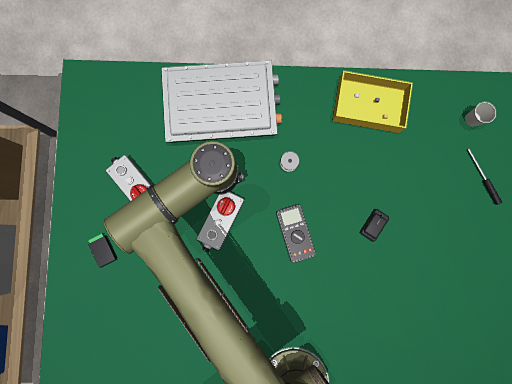

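In the wrist view (head at 285,125) and the side view, the head is raised and the web is back in line with the station. The station and the loose things look unmoved, and the gripper is clear. I'll hand the job in.

```bash
python3 -c "
from rig import ticket; print(ticket.close_job())"
```

```text
the job is handed in; nothing more can be done
None
```

The latch check is done and handed in after about 11.7 s: the mushroom button latched, stayed in with nothing touching it, and popped back out when turned. I could not read the joint values, so these results come from the pictures, tip heights and forces.

- **Press:** I pushed the web down with shut fingers to its hard stop at 99.5 mm. The highest force I read was about 11 N. With the fingers off, the head stayed in for more than 0.5 s.
- **First try at turning:** I pushed with the back of a finger, and it caught on top of the web with about 5 N downward. The head did not turn, so I backed off and rotated the tool 90°.
- **Turn:** I pushed the web's side about 19 mm from the axis with the edge of the pads, at 3–4 N. The head followed clockwise to about 47°, and the latch had let go by then.
- **Last pictures:** the button is out, with its web back in line with the station. The station, spool, meter and mouse look unmoved. The small grey button was never touched, and the gripper is about 90 mm above the station, touching nothing.

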